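# Bring the squat jar before the camera and set its mode switch

### The arm

A 6-joint arm with a two-finger parallel gripper is mounted at the origin on the work surface. World frame = base frame: x ahead of the robot, y to its left, z up, the work surface at z = 0. Lengths are in m, angles in rad, forces in N, time in s.
With the tool pointing down it reaches from about 0.35 to 1 m from the base axis. Payload 7.1 kg.
Tool frame: the origin (TCP) lies midway between the tips of the shut fingers; the grasp point (between the pads) lies grip_point_offset behind it (grip_point_offset is the distance from the TCP to the grasp point, in m); z points along the fingers, y is the line along which they close (so a half turn about z gives the same grasp; the last joint's range is limited). The gripper opens to 85 mm and grips with 20 to 120 N. Pads are 22 mm wide; open, the fingers measure 114 mm over their backs; the gripper's body (76 mm by 85 mm) begins 54 mm behind the grasp point. The pads swing forward as they close: fully open they stand 13 mm farther back than shut.
Start: joints at [1.324, 0.423, 1.63, -0, 1.089, -0.019], TCP at [0.141, 0.609, 0.231] pointing down, gripper open.
Joint ranges: [-3, 3], [-0.9, 2.11], [0.09, 2.58], [-1.31, 4.45], [0.11, 2.69], [-2.54, 2.54]. Speed limits (rad/s): [2.39, 2.39, 3.01, 3.14, 3.14, 3.14].

### API

Orientations are given as a unit quaternion [w, x, y, z].
In Python, from plant import * gives the robot as it stands.
- The arm moves only by the tool play_rows, never from a script. Its argument "targets" is a list of rows, each an object of numbers: "x", "y", "z": the shift along the world's x, y, z in cm; "ax", "ay", "az": the turn, a rotation vector about the world's x, y, z in degrees; "jaw": the closure, from -1 (fully open) to 1 (shut). In form: [{"x": .., "y": .., "z": .., "ax": .., "ay": .., "az": .., "jaw": ..}, ...]. A call has 1 to 8 rows; each row is the pose to reach, as a shift and turn from the pose commanded when the call began; what a row does not reach only later rows make up. A row lasts 1/8 s, in which the tool goes at most 62.5 mm and 10.7 degrees, less where a joint would pass 70% of its speed; a pose out of reach is approached as far as the arm can. A call with a gripper value outside its range is refused whole. The fingers move at their own pace and stop on an object; "force" is the grip in N (left out, the last holds). Time passes only in rows, so rows that repeat a pose let the fingers close. It gives the time, the measured TCP pose, the force, the opening and the grip force at its end, in the units of the state.
- observe(): the state, without advancing time (a new reading comes with each control period).
- grab_frame(name): name is "side" or "top"; returns (picture, depth): 480x640x3 uint8, red, green, blue; 480x640 float32, m along the optical axis (not along the pixel's ray), 0 where there is no reading.
- camera_model(name): a dict with "intrinsics" (3x3 intrinsics, pixels), "dist" ([k1, k2, p1, p2, k3] as OpenCV has them; the pictures are not rectified), "rvec" (rotation vector, rad) and "tvec" (3), from world to camera coordinates, as OpenCV has them. Camera axes: x right, y down, z forward; pixel columns grow to the right and rows downward; lengths in m; the calibration is good to about 2 mm. A picture is of the moment at which its call begins. camera_model takes no time and is no camera call.
- job_done(): hands the job in; it is judged then, once.
The state is a dict: "time": time; "joints": joint angles; "qd": joint speeds; "joint_torque": joint torques, N m; "ee_pos": TCP position; "tcp_rot": TCP orientation; "ft_force": force on the tool from outside, world axes, zero at the start; "ft_torque": the same for the moment, N m; "grip_width": finger opening in m; "gripper_force": force on a finger pad.
Only numpy, scipy, OpenCV 4.12 (cv2) and the standard library are available. Lean on these libraries where they do the work, as an engineer would, in place of code of your own. Each camera call takes 0.05 s, during which the arm holds its last target. There are 200 camera calls.

### The job

Turn the wooden turntable by pushing the pins on its rim until the short, wide jar stands centred squarely in front of the camera's lens, without touching or upsetting any jar. Only then turn the lever switch on the camera box from off to the setting marked by the thick raised stud, let it click home and leave it. Do not disturb the things lying about on the table.

Things in the scene. Friction and masses are not known exactly. Their poses are not given: they have to be found in the camera images.
- squat_jar_center (a point): squat jar: lidded glass jar, the widest and lowest of the three, 72 mm in diameter, 50 mm tall, loose on the turntable. Point: its centre, half-way up.
- tall_jar_center (a point): tall jar: lidded glass jar, 58 mm in diameter, 80 mm tall, loose on the turntable. Point: its centre, half-way up.
- slim_jar_center (a point): slim jar: lidded glass jar, 48 mm in diameter, 66 mm tall, loose on the turntable. Point: its centre, half-way up.
- turntable_axis (a point): centre of the top face (36 mm above the table) of the turntable, a wooden disc 274 mm in diameter, 12 mm thick. It turns endlessly either way and stays where left; the jars stand about 55 mm from the axis and ride by friction. Axes: the station board's (x away from the robot at zero yaw, y from camera box to turntable, z up); they do not turn with the disc.
- pin (a point): one of six steel pins near the disc's rim, every 60 degrees on a circle of radius 125 mm about the axis: 10 mm in diameter, tops 77 mm above the table (41 mm above the disc). Push them to turn the disc; it resists with about 0.5 N, more when turned fast. Point: half-way up this pin, turns with the disc.
- turntable (a joint): turntable angle, rad, counter-clockwise from above positive; 0 when the listed pin lies in the station's +x direction from the axis.
- view_spot (a point): point at the disc's top face, 55 mm from the turntable axis on the straight line to the camera lens: where the centre of the jar to be viewed belongs. Fixed to the station; axes as the station's: y runs from the lens to the turntable axis, x across the line of sight.
- lens (a point): middle of the front of the camera's black lens barrel (38 mm in diameter), 56 mm above the table, on the side of the grey camera box (120 x 110 mm, top 80 mm above the table) that faces the turntable. It looks along the station's y; 42 mm lie between it and the disc's rim.
- selector_axis (a point): turning axis of the lever switch (selector) on top of the camera box, at the height of the box's top (80 mm above the table), in the middle of a flat white dial of radius 59 mm.
- selector (a joint): selector angle, rad, clockwise from above positive. Detents at -1.2, -0.6, 0 (off, where it starts), 0.6 and 1.2: pushed past half-way between two, it snaps on to the next by itself. Stops at -1.28 and 1.28. Turning takes about 0.1 N m (3 N near the lever's end).
- lever_line (a point): point on the lever's pointing line 50 mm from the selector axis, 10 mm beyond the lever's end, 105 mm above the table; turns with it. The lever is a black upright bar 13 mm thick, reaching 40 mm from its axis to the pointing end and 16 mm behind, 86 to 124 mm above the table, white line on top, on a low hub of radius 16 mm. Push it sideways or pinch it.
- stud: dark steel stud, 12 mm in diameter and 10 mm tall (80 to 90 mm above the table), beside the dial setting to be used, 50 mm from the selector axis; origin at the centre of its underside. The other three settings have only small flat dots (6 mm in diameter, 2 mm high); off has no mark.
- pliers: bystander: slip-joint pliers lying on the table, 190 mm long, 20 mm high; origin near its middle, on the table.
- screw_band: bystander: loose steel jar ring, 82 mm in diameter, 16 mm high; origin at the centre of its underside.
- carton: bystander: drink carton, 65 x 65 mm, 120 mm tall; origin at the centre of its underside.
- phone: bystander: phone lying flat, 75 x 155 x 8 mm; origin at the centre of its underside.
- squat_jar: the squat jar itself; origin at the centre of its underside.
- tall_jar: the tall jar itself; origin at the centre of its underside.
- slim_jar: the slim jar itself; origin at the centre of its underside.

How it is judged:
By the outcome, as a careful person would: the job done as asked, in the order asked, and still so for the second after the job is handed in, with the robot touching nothing.
It also fails if it takes over 64 s, if anything falls off the work surface, if the arm or the gripper's body presses on something with over 40 N, if the wrist force passes 120 N, or if a joint passes its speed limit or range.

## Working session

There is one attempt and no reset: what is moved stays moved. The work goes in short steps, Python scripts to look and compute and a tool call to move; the robot and the scene stay as the last step left them, time stands still between calls to the robot, and variables do not carry over. Pictures are saved under pics/ and viewed, at most 10 in all, crops included, and the job is handed in when it is done.

Besides the shell and the picture viewer there is one more tool, called after "Request:" as name([rows], argument=value, ...), one row to a line, values as JSON. play_rows: Moves the arm, as the interface text tells. Its arguments: {"type":"object","properties":{"targets":{"type":"array"},"force":{"type":"number"}},"required":["targets"]}

```bash
mkdir -p pics; ls; cat > h.py <<'E'
from plant import *
import numpy as np, cv2
def cam(n):
    c=camera_model(n); return np.array(c["intrinsics"],float),np.array(c["dist"],float),np.array(c["rvec"],float),np.array(c["tvec"],float)
def at_z(n,uv,z):
    "world point of pixel(s) on plane z"
    K,D,r,t=cam(n); R=cv2.Rodrigues(r)[0]; t=t.reshape(3)
    p=cv2.undistortPoints(np.array(uv,float).reshape(-1,1,2),K,D).reshape(-1,2)
    d=np.c_[p,np.ones(len(p))]@R; c=-R.T@t
    return c+d*((z-c[2])/d[:,2])[:,None]
def cloud(n,dep):
    K,D,r,t=cam(n); R=cv2.Rodrigues(r)[0]; h,w=dep.shape
    uv=np.stack(np.meshgrid(np.arange(w),np.arange(h)),-1).reshape(-1,1,2).astype(float)
    p=cv2.undistortPoints(uv,K,D).reshape(-1,2); z=dep.reshape(-1,1)
    return ((np.c_[p,np.ones(len(p))]*z-t.reshape(1,3))@R).reshape(h,w,3)
def save(n,f):
    im,d=grab_frame(n); cv2.imwrite("pics/"+f,im[:,:,::-1]); np.save("pics/"+f[:-4]+".npy",d); return im,d
E
python3 - <<'E'
from h import *
for n in("top","side"):
    save(n,n+"0.png"); K,D,r,t=cam(n); print(n,K[0,0],D.ravel(),-cv2.Rodrigues(r)[0].T@t.reshape(3))
s=observe(); print(s["time"],s["ee_pos"],s["tcp_rot"],grip_point_offset if "grip_point_offset" in globals() else "")
E
```

```text
pics
top 472.01314362807574 [-0.08660003  0.          0.          0.          0.        ] [ 4.41834013e-01 -5.65095158e-04  1.19849810e+00]
side 585.9997594339802 [0.01631166 0.         0.         0.         0.        ] [ 0.22240188 -1.21096546  0.8477491 ]
0.1 [0.14098554 0.60836746 0.23058665] [-1.00949369e-04  1.13630396e-01  9.93522823e-01 -7.23707348e-04] 0.0187
```

View pics/top0.png

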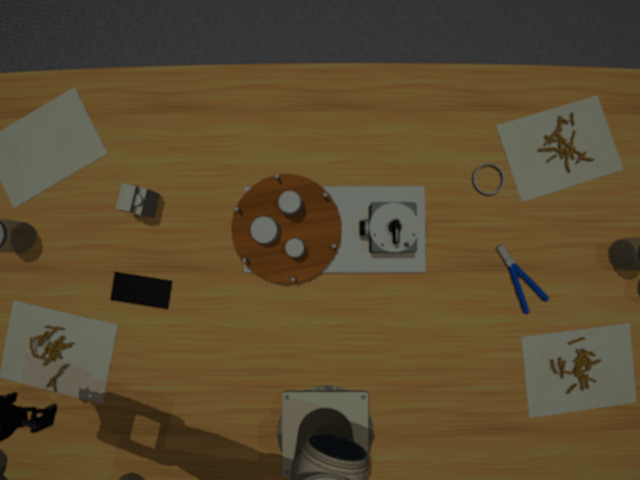

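View pics/side0.png

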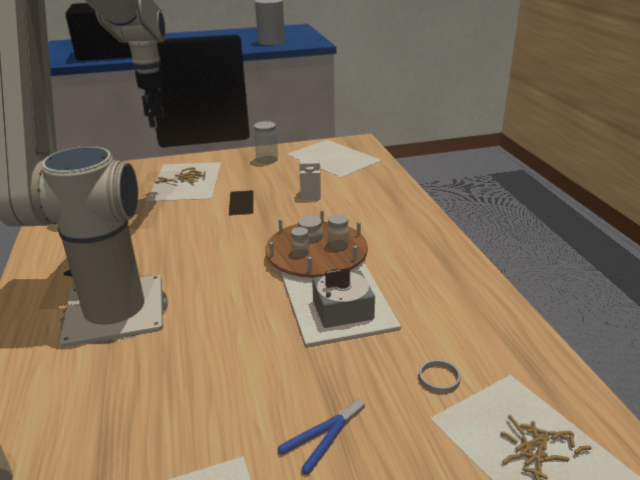

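The top view shows the turntable centred near (287,229) and the squat jar at (264,230), on the side away from the lens (362,228). The selector is near (394,230). I'll zoom in on both.

```bash
python3 - <<'E'
from h import *
im=cv2.imread("pics/top0.png"); c=im[165:295,222:432]
c=cv2.resize(c,None,fx=3.8,fy=3.8,interpolation=cv2.INTER_CUBIC); c=cv2.convertScaleAbs(c,alpha=1.6,beta=10); cv2.imwrite("pics/crop0.png",c)
d=np.load("pics/top0.npy"); P=cloud("top",d)
z=P[...,2]; reg=np.zeros_like(z,bool); reg[165:295,222:432]=1
# disc fit
m=reg&(abs(z-.036)<.006); 
cs,_=cv2.findContours(m.astype(np.uint8)[:, :345].copy(),cv2.RETR_EXTERNAL,cv2.CHAIN_APPROX_NONE)
k=max(cs,key=cv2.contourArea); (u,v),(a,b),_=cv2.fitEllipse(k); print("disc",u,v,a,b,at_z("top",[(u,v)],.036))
for lo,hi in((.084,.1),(.1,.13),(.068,.074),(.078,.083),(.058,.066),(.074,.079),(.11,.14)):
    mm=reg&(z>lo)&(z<hi); n,l,s,ce=cv2.connectedComponentsWithStats(mm.astype(np.uint8))
    print(lo,hi,[(s[i,4],ce[i].round(1).tolist(),np.median(P[l==i],0).round(3).tolist()) for i in range(1,n) if s[i,4]>5])
E
```

```text
disc 286.7689208984375 228.69482421875 107.20863342285156 108.52473449707031 [[0.51487236 0.09249376 0.036     ]]
0.084 0.1 [(np.int32(60), [293.2, 209.0], [0.554, 0.069, 0.088]), (np.int32(423), [263.3, 229.7], [0.509, 0.145, 0.086]), (np.int32(59), [390.1, 227.4], [0.512, -0.155, 0.094]), (np.int32(20), [400.6, 227.8], [0.513, -0.179, 0.093]), (np.int32(15), [406.4, 243.6], [0.474, -0.193, 0.089]), (np.int32(10), [293.5, 250.3], [0.461, 0.072, 0.099]), (np.int32(6), [297.8, 253.2], [0.453, 0.061, 0.099])]
0.1 0.13 [(np.int32(394), [289.5, 202.0], [0.572, 0.08, 0.115]), (np.int32(159), [396.0, 231.0], [0.503, -0.164, 0.123]), (np.int32(212), [294.3, 247.5], [0.468, 0.07, 0.102])]
0.068 0.074 [(np.int32(6), [237.3, 209.7], [0.558, 0.208, 0.072]), (np.int32(66), [364.1, 226.4], [0.52, -0.095, 0.072]), (np.int32(10), [302.1, 254.0], [0.452, 0.052, 0.071])]
0.078 0.083 [(np.int32(1441), [393.0, 226.3], [0.517, -0.159, 0.08])]
0.058 0.066 [(np.int32(8), [370.0, 211.5], [0.554, -0.111, 0.06]), (np.int32(7), [269.6, 217.4], [0.542, 0.131, 0.059]), (np.int32(10), [275.3, 222.0], [0.53, 0.11
[... 1376 characters left out ...]
[0.497, -0.215, 0.078]), (np.int32(6), [403.0, 236.5], [0.493, -0.188, 0.078]), (np.int32(68), [375.6, 245.9], [0.47, -0.121, 0.077]), (np.int32(14), [415.6, 242.4], [0.479, -0.218, 0.077]), (np.int32(7), [388.6, 242.9], [0.477, -0.154, 0.078]), (np.int32(35), [409.1, 248.7], [0.46, -0.204, 0.077]), (np.int32(11), [333.5, 246.5], [0.468, -0.021, 0.076]), (np.int32(8), [393.1, 244.9], [0.472, -0.164, 0.078]), (np.int32(20), [388.3, 249.8], [0.461, -0.152, 0.078]), (np.int32(12), [244.3, 259.5], [0.439, 0.19, 0.075]), (np.int32(11), [292.9, 278.6], [0.393, 0.074, 0.077])]
0.11 0.14 [(np.int32(382), [289.4, 201.8], [0.572, 0.081, 0.115]), (np.int32(138), [396.5, 231.0], [0.503, -0.165, 0.123])]
```

View pics/crop0.png

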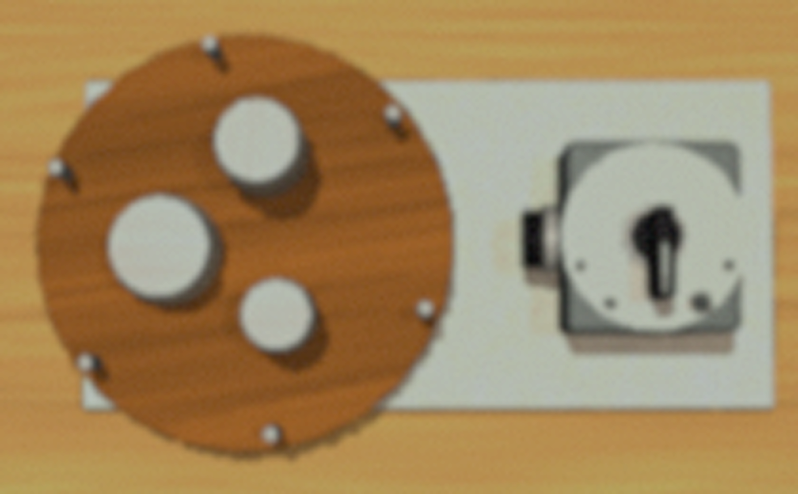

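The crop (3.8x, offset 222,165) puts the squat lid at (160,246), the tall at (257,140) and the slim at (276,314). The lever points straight toward the robot. The stud is at (701,301), one detent counter-clockwise, so the setting is -0.6. Next I work out the board yaw, the pin angles and the turn needed.

```bash
cat >> h.py <<'E'
PIN_R=.125
def pins(P,c):
    "pin tops near rim from depth: list of world xy"
    z=P[...,2]; r=np.hypot(P[...,0]-c[0],P[...,1]-c[1]); m=(z>.066)&(z<.082)&(abs(r-.125)<.014)
    n,l,s,ce=cv2.connectedComponentsWithStats(m.astype(np.uint8))
    return [(at_z("top",[ce[i]],.077)[0][:2]) for i in range(1,n) if s[i,4]>=5]
def lid(im,P,zt,r,guess,c):
    "lid centre: least-squares fit of disc radius r to bright lid pixels at height zt near guess"
    z=P[...,2]; m=(abs(z-zt)<.006)&(np.hypot(P[...,0]-guess[0],P[...,1]-guess[1])<r+.012)&(im.min(2)>90)
    ys,xs=np.nonzero(m); p=at_z("top",np.c_[xs,ys],zt)[:,:2]; cc,rr=cv2.minEnclosingCircle(p.astype(np.float32)); return p.mean(0),np.array(cc),rr
E
python3 - <<'E'
from h import *
im=cv2.imread("pics/top0.png"); P=cloud("top",np.load("pics/top0.npy"))
o=np.array([222,165]); f=lambda u,v:o+np.array([u,v])/3.8
c=np.array([.515,.093])
ps=np.array(pins(P,c)); print(ps.round(4).tolist())
A=np.c_[2*ps,np.ones(len(ps))]; s=np.linalg.lstsq(A,(ps**2).sum(1),rcond=None)[0]; c=s[:2]; print("axis",c,"R",np.sqrt(s[2]+c@c), "ang",np.degrees(np.arctan2(*(ps-c).T[::-1])).round(1))
for n,uv,z,r in(("squat",(160,246),.086,.036),("tall",(257,140),.116,.029),("slim",(276,314),.102,.024)):
    g=at_z("top",[f(*uv)],z)[0][:2]; print(n,g,np.hypot(*(g-c)),np.degrees(np.arctan2(*(g-c)[::-1])),lid(im,P,z,r,g,c))
for n,uv,z in(("dial L",(561,236),.08),("dial R",(744,236),.08),("dial T",(655,142),.08),("dial B",(655,329),.08),("stud",(701,301),.09),("leverend",(662,297),.124),("lensfrontT",(523,213),.056),("lensfrontB",(523,270),.056),("dots1",(580,265),.082),("d2",(610,303),.082),("d3",(728,265),.082)): print(n,at_z("top",[f(*uv)],z)[0][:2].round(4))
# board yaw
hsv=cv2.cvtColor(im,cv2.COLOR_BGR2HSV); m=(hsv[...,1]<60)&(hsv[...,2]>90); 
for v0,v1 in((180,192),(266,278)):
    us=np.arange(335,425,5); g=im[:,:,0].astype(float)
    vs=[v0+np.abs(np.diff(cv2.GaussianBlur(g,(5,5),0)[v0:v1,u])).argmax()+.5 for u in us]
    w=at_z("top",np.c_[us,vs],.005); k=np.polyfit(w[:,1],w[:,0],1); print("edge slope deg",np.degrees(k[0]),k[1])
mb=(P[...,2]>.074); mb[:, :366]=0; mb[:,430:]=0; mb[:195]=0; mb[260:]=0
ys,xs=np.nonzero(mb); w=at_z("top",np.c_[xs,ys],.08)[:,:2].astype(np.float32); print("box",cv2.minAreaRect(w))
E
```

```text
[[0.6376, 0.1128], [0.5933, -0.0034], [0.5598, 0.21], [0.4697, -0.0222], [0.4392, 0.1914], [0.394, 0.0748]]
axis [0.51578411 0.09356132] R 0.12400461827994233 ang [   9.   -51.4   69.3 -111.7  128.  -171.3]
squat [0.50950308 0.14222713] 0.049069461776565855 97.35419459305614 (array([0.51076518, 0.14413371]), array([0.51101518, 0.14426847]), 0.029366616159677505)
tall [0.57188938 0.07948629] 0.057843825543026375 -14.08304887948798 (array([0.57322127, 0.08111628]), array([0.57329547, 0.08097607]), 0.023518811911344528)
slim [0.46653885 0.06892274] 0.0550650076518692 -153.42010190800153 (array([0.46750556, 0.07014937]), array([0.46756965, 0.06982037]), 0.01974288374185562)
dial L [ 0.5151 -0.1079]
dial R [ 0.5146 -0.2227]
dial T [ 0.5739 -0.1675]
dial B [ 0.4567 -0.1661]
stud [ 0.4738 -0.1934]
leverend [ 0.4753 -0.164 ]
lensfrontT [ 0.5314 -0.086 ]
lensfrontB [ 0.495  -0.0857]
dots1 [ 0.4968 -0.1194]
d2 [ 0.473  -0.1379]
d3 [ 0.4964 -0.212 ]
edge slope deg 0.16143069857085127 0.6265142622633435
edge slope deg -0.2071196035294858 0.4062724186912834
box ((0.5125754475593567, -0.16888126730918884), (0.14905814826488495, 0.14132563769817352), 4.634590148925781)
```

Board yaw is about 0, the axis is at about (0.5155, 0.0935) and the selector axis at about (0.515, -0.1655). The squat jar is at about 97°, so the disc must turn about +173° counter-clockwise. I'll straddle the robot-side pin (-171°) and lead it round through the camera side.

Request:
play_rows([
  {"x": 8, "y": -17, "z": 0, "az": -25, "jaw": 0.3},
  {"x": 16, "y": -34, "z": 0, "az": -40, "jaw": 0.3},
  {"x": 20, "y": -43, "z": 0, "az": -55, "jaw": 0.3},
  {"x": 22, "y": -47, "z": 0, "az": -65, "jaw": 0.3},
  {"x": 24, "y": -50, "z": -3, "az": -75, "jaw": 0.3},
  {"x": 25.1, "y": -53.4, "z": -5, "az": -80, "jaw": 0.3},
  {"x": 25.1, "y": -53.4, "z": -8, "az": -80, "jaw": 0.3},
  {"x": 25.1, "y": -53.4, "z": -8, "az": -80, "jaw": 0.3},
])

```text
validation failed for argument at $.ta...
```

Request:
play_rows([
  {"x": 8, "y": -17, "z": 0, "ax": 0, "ay": 0, "az": -25, "jaw": 0.3},
  {"x": 16, "y": -34, "z": 0, "ax": 0, "ay": 0, "az": -40, "jaw": 0.3},
  {"x": 20, "y": -43, "z": 0, "ax": 0, "ay": 0, "az": -55, "jaw": 0.3},
  {"x": 22, "y": -47, "z": 0, "ax": 0, "ay": 0, "az": -65, "jaw": 0.3},
  {"x": 24, "y": -50, "z": -3, "ax": 0, "ay": 0, "az": -75, "jaw": 0.3},
  {"x": 25.1, "y": -53.4, "z": -5, "ax": 0, "ay": 0, "az": -80, "jaw": 0.3},
  {"x": 25.1, "y": -53.4, "z": -8, "ax": 0, "ay": 0, "az": -80, "jaw": 0.3},
  {"x": 25.1, "y": -53.4, "z": -8, "ax": 0, "ay": 0, "az": -80, "jaw": 0.3},
])

```text
time: 1.1
ee_pos: [0.352, 0.1604, 0.1797]
tcp_rot: [0.0, 0.727, 0.687, 0.001]
ft_force: [2.3, 0.3, -0.6]
grip_width: 0.03
gripper_force: 0.0
```

Request:
play_rows([
  {"x": 2, "y": -3, "z": 0, "ax": 0, "ay": 0, "az": -10, "jaw": 0.3},
  {"x": 4, "y": -6, "z": 0, "ax": 0, "ay": 0, "az": -20, "jaw": 0.3},
  {"x": 4, "y": -8.5, "z": -1, "ax": 0, "ay": 0, "az": -30, "jaw": 0.3},
  {"x": 4, "y": -8.5, "z": -3, "ax": 0, "ay": 0, "az": -40, "jaw": 0.3},
  {"x": 4, "y": -8.5, "z": -4, "ax": 0, "ay": 0, "az": -50, "jaw": 0.3},
  {"x": 4, "y": -8.5, "z": -5, "ax": 0, "ay": 0, "az": -60, "jaw": 0.3},
  {"x": 4, "y": -8.5, "z": -5, "ax": 0, "ay": 0, "az": -70, "jaw": 0.3},
  {"x": 4, "y": -8.5, "z": -5, "ax": 0, "ay": 0, "az": -78, "jaw": 0.3},
])

```text
time: 2.1
ee_pos: [0.391, 0.077, 0.1296]
tcp_rot: [0.0, 0.997, 0.075, -0.0]
ft_force: [-0.4, -0.5, -0.2]
grip_width: 0.0295
gripper_force: 0.0
```

```bash
python3 - <<'E'
from h import *
im,d=save("side","side1.png"); s=observe(); print(s["time"],s["ee_pos"],s["tcp_rot"],s["joints"])
c=im[170:300,210:400]; cv2.imwrite("pics/side1c.png",cv2.resize(c,None,fx=4,fy=4,interpolation=cv2.INTER_CUBIC)[:,:,::-1])
E
```

```text
2.15 [0.39113067 0.07702484 0.1296511 ] [ 2.47333153e-05  9.97332829e-01  7.29871035e-02 -3.30719710e-04] [1.64576427e-01 2.71910953e-01 2.18311306e+00 1.76446247e-05
 6.87231837e-01 1.58925498e+00]
```

View pics/side1c.png

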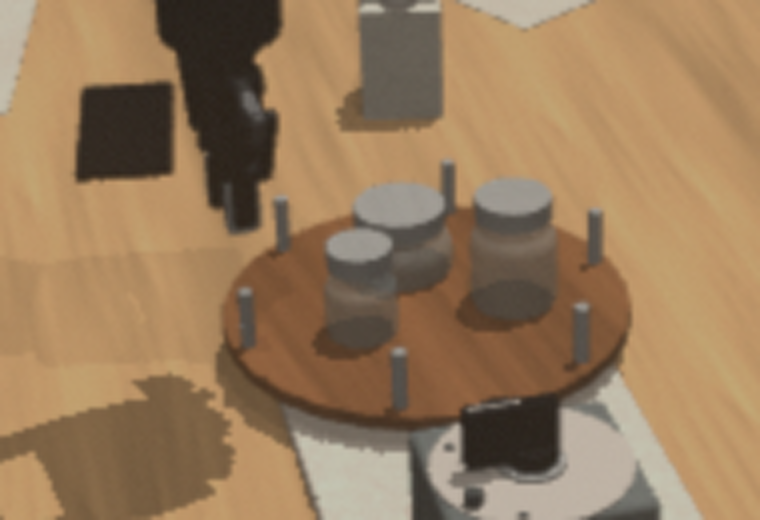

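The gripper hangs above the robot-side pin (crop 245,315), clear of the jars. Next I lower it to straddle the pin and narrow the fingers.

Request:
play_rows([
  {"x": 0.1, "y": -0.2, "z": -2.5, "ax": 0, "ay": 0, "az": 0, "jaw": 0.3},
  {"x": 0.1, "y": -0.2, "z": -5, "ax": 0, "ay": 0, "az": 0, "jaw": 0.3},
  {"x": 0.1, "y": -0.2, "z": -7, "ax": 0, "ay": 0, "az": 0, "jaw": 0.3},
  {"x": 0.1, "y": -0.2, "z": -7.8, "ax": 0, "ay": 0, "az": 0, "jaw": 0.3},
  {"x": 0.1, "y": -0.2, "z": -7.8, "ax": 0, "ay": 0, "az": 0, "jaw": 0.45},
  {"x": 0.1, "y": -0.2, "z": -7.8, "ax": 0, "ay": 0, "az": 0, "jaw": 0.6},
  {"x": 0.1, "y": -0.2, "z": -7.8, "ax": 0, "ay": 0, "az": 0, "jaw": 0.6},
])

```text
time: 3.02
ee_pos: [0.3928, 0.0752, 0.0525]
tcp_rot: [-0.0, 0.997, 0.078, 0.001]
ft_force: [-0.7, -0.5, -0.3]
grip_width: 0.0171
gripper_force: 0.0
```

```bash
python3 - <<'E'
from h import *
s=observe(); print(s["time"],s["ee_pos"],s["grip_width"],s["ft_force"])
c=np.array([.5155,.0935]); f0=-171.3
def P(f): return (c+.125*np.array([np.cos(np.radians(f)),np.sin(np.radians(f))]))*100
f=f0; steps=[2,4,5,5,5,5,5,5]+[5]*24+[4,3,2,1]
for k in range(0,len(steps),8):
    b=P(f); a=0
    print("start",f,b)
    for st in steps[k:k+8]:
        a+=st; print(a,(P(f+a)-b).round(2))
    f+=a
E
```

```text
3.025 [0.39282513 0.07517494 0.05250066] 0.017099108660915047 [-0.67229967 -0.45339305 -0.32470452]
start -171.3 [39.19382641  7.45923975]
2 [ 0.07 -0.43]
6 [ 0.27 -1.28]
11 [ 0.59 -2.32]
16 [ 1.   -3.33]
21 [ 1.5 -4.3]
26 [ 2.08 -5.23]
31 [ 2.74 -6.09]
36 [ 3.47 -6.9 ]
start -135.3 [42.66500658  0.55756621]
5 [ 0.8  -0.74]
10 [ 1.66 -1.41]
15 [ 2.58 -2.  ]
20 [ 3.54 -2.51]
25 [ 4.55 -2.93]
30 [ 5.59 -3.26]
35 [ 6.65 -3.51]
40 [ 7.73 -3.65]
start -95.30000000000001 [50.39536766 -3.09655873]
5 [ 1.09 -0.05]
10 [ 2.18 -0.01]
15 [3.26 0.13]
20 [4.33 0.36]
25 [5.37 0.68]
30 [6.38 1.09]
35 [7.35 1.59]
40 [8.27 2.17]
start -55.30000000000001 [58.66599404 -0.92680051]
5 [0.87 0.66]
10 [1.68 1.39]
15 [2.42 2.19]
20 [3.09 3.05]
25 [3.68 3.97]
30 [4.19 4.93]
35 [4.61 5.94]
40 [4.94 6.98]
start -15.300000000000011 [63.60696773  6.05158688]
4 [0.2  0.85]
7 [0.31 1.49]
9 [0.37 1.93]
10 [0.39 2.14]
```

Request:
play_rows([
  {"x": 0.1, "y": -0.4, "z": 0, "ax": 0, "ay": 0, "az": 2, "jaw": 0.6},
  {"x": 0.3, "y": -1.3, "z": 0, "ax": 0, "ay": 0, "az": 6, "jaw": 0.6},
  {"x": 0.6, "y": -2.3, "z": 0, "ax": 0, "ay": 0, "az": 11, "jaw": 0.6},
  {"x": 1.0, "y": -3.3, "z": 0, "ax": 0, "ay": 0, "az": 16, "jaw": 0.6},
  {"x": 1.5, "y": -4.3, "z": 0, "ax": 0, "ay": 0, "az": 21, "jaw": 0.6},
  {"x": 2.1, "y": -5.2, "z": 0, "ax": 0, "ay": 0, "az": 26, "jaw": 0.6},
  {"x": 2.7, "y": -6.1, "z": 0, "ax": 0, "ay": 0, "az": 31, "jaw": 0.6},
  {"x": 3.4, "y": -6.9, "z": 0, "ax": 0, "ay": 0, "az": 36, "jaw": 0.6},
])

```text
time: 4.03
ee_pos: [0.4267, 0.0058, 0.0524]
tcp_rot: [0.0, 0.924, 0.384, 0.0]
ft_force: [0.4, 0.5, 1.2]
grip_width: 0.017
gripper_force: 0.3
```

```bash
python3 - <<'E'
from h import *
s=observe(); print(s["time"],s["ee_pos"],s["ft_force"],s["grip_width"])
im,d=save("top","top1.png"); P=cloud("top",d); c=np.array([.5155,.0935])
cv2.imwrite("pics/top1c.png",cv2.convertScaleAbs(cv2.resize(im[150:310,212:432],None,fx=3.6,fy=3.6,interpolation=cv2.INTER_CUBIC),alpha=1.6)[:,:,::-1])
p=np.array(pins(P,c)); print(np.degrees(np.arctan2(*(p-c).T[::-1])).round(1))
E
```

```text
4.025 [0.42672735 0.00580775 0.05239703] [0.36761738 0.48377099 1.15314865] 0.01699454510602228
[-17.4  43.3 -77.4 103.1 162.6]
```

View pics/top1c.png

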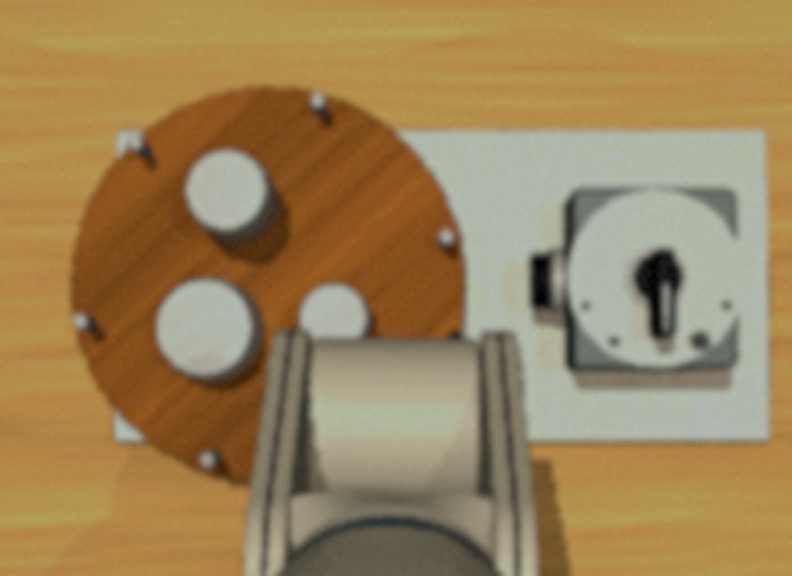

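The disc has turned about 34° and the jars rode along. I continue.

Request:
play_rows([
  {"x": 0.8, "y": -0.7, "z": 0, "ax": 0, "ay": 0, "az": 5, "jaw": 0.6},
  {"x": 1.7, "y": -1.4, "z": 0, "ax": 0, "ay": 0, "az": 10, "jaw": 0.6},
  {"x": 2.6, "y": -2.0, "z": 0, "ax": 0, "ay": 0, "az": 15, "jaw": 0.6},
  {"x": 3.5, "y": -2.5, "z": 0, "ax": 0, "ay": 0, "az": 20, "jaw": 0.6},
  {"x": 4.5, "y": -2.9, "z": 0, "ax": 0, "ay": 0, "az": 25, "jaw": 0.6},
  {"x": 5.6, "y": -3.3, "z": 0, "ax": 0, "ay": 0, "az": 30, "jaw": 0.6},
  {"x": 6.6, "y": -3.5, "z": 0, "ax": 0, "ay": 0, "az": 35, "jaw": 0.6},
  {"x": 7.7, "y": -3.6, "z": 0, "ax": 0, "ay": 0, "az": 40, "jaw": 0.6},
])

```text
time: 5.08
ee_pos: [0.5032, -0.0299, 0.0522]
tcp_rot: [-0.0, 0.737, 0.676, -0.0]
ft_force: [-1.6, 0.3, 0.2]
grip_width: 0.017
gripper_force: 0.4
```

Request:
play_rows([
  {"x": 1.1, "y": 0, "z": 0, "ax": 0, "ay": 0, "az": 5, "jaw": 0.6},
  {"x": 2.2, "y": 0, "z": 0, "ax": 0, "ay": 0, "az": 10, "jaw": 0.6},
  {"x": 3.3, "y": 0.1, "z": 0, "ax": 0, "ay": 0, "az": 15, "jaw": 0.6},
  {"x": 4.3, "y": 0.4, "z": 0, "ax": 0, "ay": 0, "az": 20, "jaw": 0.6},
  {"x": 5.4, "y": 0.7, "z": 0, "ax": 0, "ay": 0, "az": 25, "jaw": 0.6},
  {"x": 6.4, "y": 1.1, "z": 0, "ax": 0, "ay": 0, "az": 30, "jaw": 0.6},
  {"x": 7.4, "y": 1.6, "z": 0, "ax": 0, "ay": 0, "az": 35, "jaw": 0.6},
  {"x": 8.3, "y": 2.2, "z": 0, "ax": 0, "ay": 0, "az": 40, "jaw": 0.6},
])

```text
time: 6.08
ee_pos: [0.5865, -0.0077, 0.0522]
tcp_rot: [0.0, 0.461, 0.887, -0.0]
ft_force: [-0.4, -0.1, -0.3]
grip_width: 0.017
gripper_force: 0.4
```

Now I go on to a few degrees short of the end, then look.

Request:
play_rows([
  {"x": 0.9, "y": 0.7, "z": 0, "ax": 0, "ay": 0, "az": 5, "jaw": 0.6},
  {"x": 1.7, "y": 1.4, "z": 0, "ax": 0, "ay": 0, "az": 10, "jaw": 0.6},
  {"x": 2.4, "y": 2.2, "z": 0, "ax": 0, "ay": 0, "az": 15, "jaw": 0.6},
  {"x": 3.1, "y": 3.0, "z": 0, "ax": 0, "ay": 0, "az": 20, "jaw": 0.6},
  {"x": 3.7, "y": 3.9, "z": 0, "ax": 0, "ay": 0, "az": 25, "jaw": 0.6},
  {"x": 4.2, "y": 4.9, "z": 0, "ax": 0, "ay": 0, "az": 30, "jaw": 0.6},
  {"x": 4.6, "y": 5.8, "z": 0, "ax": 0, "ay": 0, "az": 35, "jaw": 0.6},
  {"x": 4.9, "y": 6.8, "z": 0, "ax": 0, "ay": 0, "az": 40, "jaw": 0.6},
])

```text
time: 7.08
ee_pos: [0.6354, 0.0604, 0.0522]
tcp_rot: [0.0, 0.13, 0.991, -0.0]
ft_force: [-0.4, -0.9, 1.0]
grip_width: 0.0171
gripper_force: 0.4
```

```bash
python3 - <<'E'
from h import *
s=observe(); print(s["time"],s["ee_pos"],s["ft_force"],s["grip_width"])
im,d=save("top","top2.png"); im2,_=save("side","side2.png"); P=cloud("top",d); c=np.array([.5155,.0935])
a=cv2.resize(im[160:300,222:382],None,fx=3.4,fy=3.4,interpolation=cv2.INTER_CUBIC); a=cv2.convertScaleAbs(a,alpha=1.5)
cv2.imwrite("pics/top2c.png",a[:,:,::-1])
p=np.array(pins(P,c)); print(np.degrees(np.arctan2(*(p-c).T[::-1])).round(1))
E
```

```text
7.075 [0.63541872 0.06040156 0.05222573] [-0.35381617 -0.86416842  0.95157733] 0.01706303850659973
[ 43.7 -78.1 102.1]
```

View pics/top2c.png

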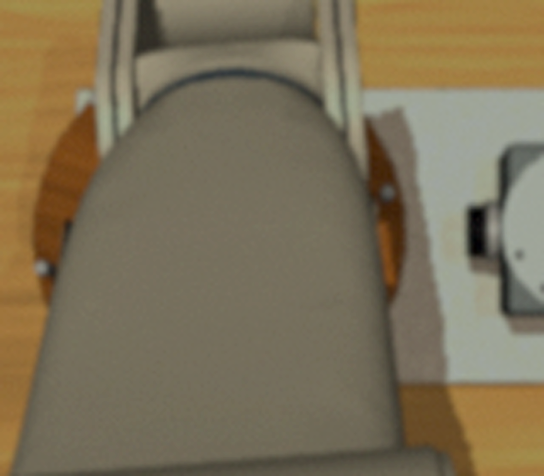

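The arm hides the jars from above, but the pins show the disc at about +154°. I push about 18° more, then lift out and look.

Request:
play_rows([
  {"x": 0.1, "y": 0.8, "z": 0, "ax": 0, "ay": 0, "az": 4, "jaw": 0.6},
  {"x": 0.3, "y": 1.9, "z": 0, "ax": 0, "ay": 0, "az": 9, "jaw": 0.6},
  {"x": 0.4, "y": 2.9, "z": 0, "ax": 0, "ay": 0, "az": 13, "jaw": 0.6},
  {"x": 0.4, "y": 3.5, "z": 0, "ax": 0, "ay": 0, "az": 16, "jaw": 0.6},
  {"x": 0.4, "y": 3.8, "z": 0, "ax": 0, "ay": 0, "az": 17, "jaw": 0.6},
  {"x": 0.4, "y": 4.0, "z": 0, "ax": 0, "ay": 0, "az": 18, "jaw": 0.6},
  {"x": 0.4, "y": 4.0, "z": 0, "ax": 0, "ay": 0, "az": 18, "jaw": 0.45},
  {"x": 0.4, "y": 4.0, "z": 0, "ax": 0, "ay": 0, "az": 18, "jaw": 0.3},
])

```text
time: 8.18
ee_pos: [0.6393, 0.0999, 0.0519]
tcp_rot: [-0.0, -0.025, 1.0, 0.0]
ft_force: [-0.3, -0.4, 0.1]
grip_width: 0.03
gripper_force: 0.0
```

Request:
play_rows([
  {"x": 0, "y": 0, "z": 2, "ax": 0, "ay": 0, "az": 0, "jaw": 0.3},
  {"x": 0, "y": 0, "z": 7, "ax": 0, "ay": 0, "az": 0, "jaw": 0.3},
  {"x": 0, "y": 0, "z": 13, "ax": 0, "ay": 0, "az": 0, "jaw": 0.3},
  {"x": 0, "y": 6, "z": 15, "ax": 0, "ay": 0, "az": 0, "jaw": 0.3},
  {"x": 0, "y": 12, "z": 15, "ax": 0, "ay": 0, "az": 0, "jaw": 0.3},
  {"x": 0, "y": 18, "z": 15, "ax": 0, "ay": 0, "az": 0, "jaw": 0.3},
  {"x": 0, "y": 24, "z": 15, "ax": 0, "ay": 0, "az": 0, "jaw": 0.3},
  {"x": 0, "y": 28, "z": 15, "ax": 0, "ay": 0, "az": 0, "jaw": 0.3},
])

```text
time: 9.18
ee_pos: [0.6391, 0.383, 0.2037]
tcp_rot: [0.001, -0.026, 1.0, 0.001]
ft_force: [1.0, -0.3, -0.5]
grip_width: 0.0299
gripper_force: 0.0
```

```bash
python3 - <<'E'
from h import *
s=observe(); print(s["time"],s["ee_pos"],s["tcp_rot"])
im,d=save("top","top3.png"); P=cloud("top",d); c=np.array([.5155,.0935])
a=cv2.resize(im[165:295,222:432],None,fx=3.8,fy=3.8,interpolation=cv2.INTER_CUBIC); a=cv2.convertScaleAbs(a,alpha=1.6,beta=10)
cv2.imwrite("pics/top3c.png",a[:,:,::-1])
p=np.array(pins(P,c)); print(np.degrees(np.arctan2(*(p-c).T[::-1])).round(1))
for n,z,r,g in(("squat",.086,.036,(.5155,.0415)),): print(n,lid(im,P,z,r,np.array(g),c))
E
```

```text
9.175 [0.63907921 0.38297722 0.2037361 ] [ 7.88507930e-04 -2.63437878e-02  9.99652478e-01  5.53232090e-04]
[   0.7  -59.4   61.2 -119.3  120.  -179.4]
squat (array([0.51518062, 0.04478217]), array([0.5151298 , 0.04479343]), 0.030377602204680443)
```

View pics/top3c.png

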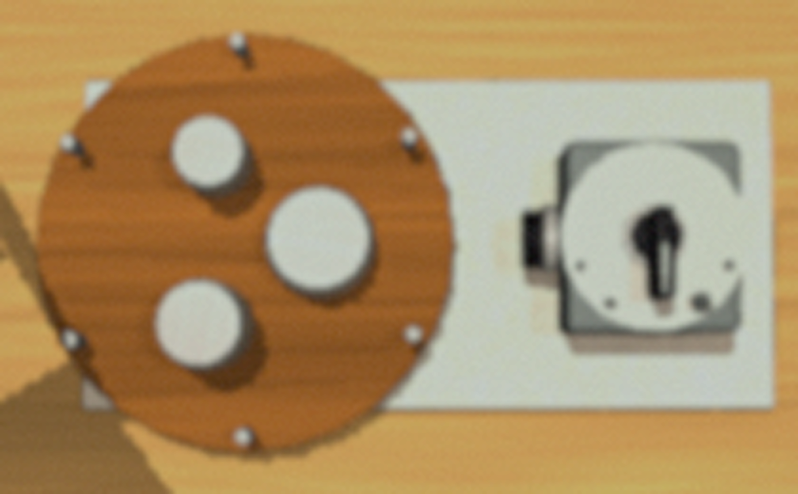

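The squat jar now stands on the lens side at crop (319,238), level with the lens (~238) and dial centre (236). I'll run one refined check with ellipse fits of the lid, disc and dial from both cameras to measure the residual.

```bash
python3 - <<'E'
from h import *
def fit(n,im,uv,z,r0,lo=.6,hi=1.25,pol=-1):
    "radial edge search about uv; fit circle on plane z"
    g=cv2.GaussianBlur(cv2.cvtColor(im,cv2.COLOR_BGR2GRAY),(0,0),.8).astype(np.float32)
    c=at_z(n,[uv],z)[0]; 
    K,D,r,t=cam(n)
    for it in range(4):
        th=np.radians(np.arange(0,360,4)); rr=np.linspace(lo*r0,hi*r0,60)
        W=np.stack([c[0]+rr*np.cos(th)[:,None],c[1]+rr*np.sin(th)[:,None],np.full((len(th),60),z)],-1)
        px=cv2.projectPoints(W.reshape(-1,3),r,t,K,D)[0].reshape(len(th),60,2).astype(np.float32)
        v=cv2.remap(g,px[...,0],px[...,1],cv2.INTER_CUBIC); dv=pol*np.gradient(v,axis=1)
        k=dv.argmax(1); ok=dv[np.arange(len(th)),k]>np.median(dv.max(1))*.4
        q=W[np.arange(len(th)),k][:,:2][ok]
        for _ in range(3):
            s=np.linalg.lstsq(np.c_[2*q,np.ones(len(q))],(q**2).sum(1),rcond=None)[0]; R=np.sqrt(s[2]+s[:2]@s[:2]); e=abs(np.hypot(*(q-s[:2]).T)-R); q=q[e<max(.0012,2*np.median(e))]
        c[:2]=s[:2]
    return s[:2].round(4),R.round(4),len(q)
o=np.array([222,165]); f=lambda u,v:o+np.array([u,v])/3.8
a=cv2.imread("pics/top0.png"); b=cv2.imread("pics/top3.png")
print("squat0",fit("top",a,f(160,246),.086,.034),"squat3",fit("top",b,f(319,238),.086,.034))
for nm,im in(("0",a),("3",b)): print("disc",nm,fit("top",im,(286.8,228.7),.036,.137,.93,1.06,1),"dial",fit("top",im,f(652,236),.0805,.059,.9,1.1,-1))
im,d=save("side","side3.png"); im=np.ascontiguousarray(im[:,:,::-1]); K,D,r,t=cam("side")
pr=lambda p:cv2.projectPoints(np.array([p],float),r,t,K,D)[0].ravel()
print("side squat",fit("side",im,pr((.5155,.042,.086)),.086,.034),"disc",fit("side",im,pr((.5155,.0935,.036)),.036,.137,.93,1.06,-1),"dial",fit("side",im,pr((.5155,-.1655,.0805)),.0805,.059,.9,1.1,-1))
# pin circle centre in both
for nm in("top0","top3"):
    P=cloud("top",np.load(f"pics/{nm}.npy")); ps=np.array(pins(P,np.array([.5155,.0935]))); print(nm,ps.mean(0).round(4))
c=im[190:350,230:430]; cv2.imwrite("pics/side3c.png",cv2.resize(c,None,fx=3.7,fy=3.7,interpolation=cv2.INTER_CUBIC))
E
```

```text
squat0 (array([0.5109, 0.1441]), np.float64(0.0312), 76) squat3 (array([0.5149, 0.0449]), np.float64(0.0313), 76)
disc 0 (array([0.5142, 0.0936]), np.float64(0.1372), 50) dial (array([ 0.5154, -0.165 ]), np.float64(0.0584), 47)
disc 3 (array([0.5141, 0.0944]), np.float64(0.1373), 57) dial (array([ 0.5155, -0.1649]), np.float64(0.0586), 48)
side squat (array([0.5157, 0.0447]), np.float64(0.0308), 62) disc (array([0.5154, 0.0935]), np.float64(0.1353), 39) dial (array([ 0.516 , -0.1649]), np.float64(0.0588), 50)
top0 [0.5156 0.0939]
top3 [0.5157 0.0939]
```

View pics/side3c.png

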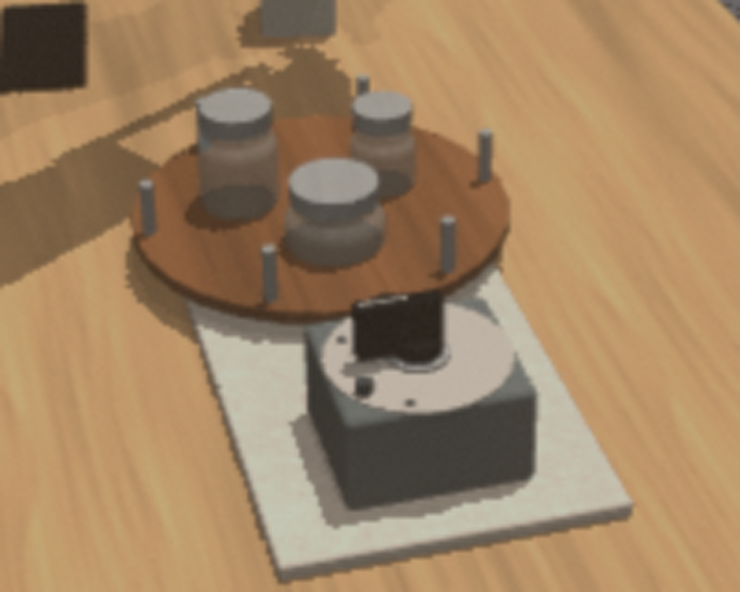

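Both cameras put the squat jar within about 1 mm of the lens line (x 0.515–0.516 against axis 0.5157 and dial 0.5155), and all jars are upright. Now for the lever: close the fingers and approach from its +y side.

Request:
play_rows([
  {"x": -1.5, "y": -5, "z": 0, "ax": 0, "ay": 0, "az": 0, "jaw": 1},
  {"x": -3.5, "y": -11, "z": 0, "ax": 0, "ay": 0, "az": 0, "jaw": 1},
  {"x": -5.5, "y": -17, "z": 0, "ax": 0, "ay": 0, "az": 0, "jaw": 1},
  {"x": -7.5, "y": -23, "z": 0, "ax": 0, "ay": 0, "az": 0, "jaw": 1},
  {"x": -9.5, "y": -29, "z": 0, "ax": 0, "ay": 0, "az": 0, "jaw": 1},
  {"x": -11.5, "y": -35, "z": 0, "ax": 0, "ay": 0, "az": 0, "jaw": 1},
  {"x": -13.5, "y": -41, "z": 0, "ax": 0, "ay": 0, "az": 0, "jaw": 1},
  {"x": -15.5, "y": -46, "z": 0, "ax": 0, "ay": 0, "az": 0, "jaw": 1},
])

```text
time: 10.28
ee_pos: [0.4834, -0.0824, 0.2032]
tcp_rot: [0.001, -0.025, 1.0, -0.0]
ft_force: [-0.3, -0.4, 0.4]
grip_width: 0.0
gripper_force: 0.0
```

Request:
play_rows([
  {"x": -0.6, "y": -2.3, "z": 0, "ax": 0, "ay": 0, "az": 0, "jaw": 1},
  {"x": -0.6, "y": -3, "z": -4, "ax": 0, "ay": 0, "az": 0, "jaw": 1},
  {"x": -0.6, "y": -3, "z": -8, "ax": 0, "ay": 0, "az": 0, "jaw": 1},
  {"x": -0.6, "y": -3, "z": -10.5, "ax": 0, "ay": 0, "az": 0, "jaw": 1},
  {"x": -0.6, "y": -3, "z": -10.5, "ax": 0, "ay": 0, "az": 0, "jaw": 1},
])

```text
time: 10.9
ee_pos: [0.4769, -0.1102, 0.0963]
tcp_rot: [-0.001, -0.025, 1.0, 0.0]
ft_force: [-0.0, -0.2, 0.6]
grip_width: -0.0001
gripper_force: 0.0
```

Request:
play_rows([
  {"x": 0.1, "y": -1, "z": 0, "ax": 0, "ay": 0, "az": 0, "jaw": 1},
  {"x": 0.1, "y": -2, "z": 0, "ax": 0, "ay": 0, "az": 0, "jaw": 1},
  {"x": 0.1, "y": -2.5, "z": 0, "ax": 0, "ay": 0, "az": 0, "jaw": 1},
  {"x": 0.1, "y": -3, "z": 0, "ax": 0, "ay": 0, "az": 0, "jaw": 1},
  {"x": 0.1, "y": -3.3, "z": 0, "ax": 0, "ay": 0, "az": 0, "jaw": 1},
  {"x": 0.1, "y": -3.6, "z": 0, "ax": 0, "ay": 0, "az": 0, "jaw": 1},
])

```text
time: 11.65
ee_pos: [0.4792, -0.1459, 0.0968]
tcp_rot: [-0.0, -0.026, 1.0, 0.0]
ft_force: [-1.2, 1.4, -0.2]
grip_width: 0.0001
gripper_force: 0.8
```

```bash
cat >> h.py <<'E'
def lever(P):
    z=P[...,2]; m=(z>.112)&(z<.132)&(np.hypot(P[...,0]-.5155,P[...,1]+.165)<.05); q=P[m][:,:2]
    if len(q)<10: return len(q)
    w,v=np.linalg.eigh(np.cov(q.T)); a=v[:,1]; a=a*np.sign(-a[0]); mm=q.mean(0); return len(q),mm.round(4),"selector~",round(float(-np.arctan2(-a[1],-a[0])),2)
E
python3 - <<'E'
from h import *
for n in("top","side"):
    im,d=save(n,n+"4.png"); print(n,lever(cloud(n,d)))
print(n,lever(cloud("side",np.load("pics/side3.npy"))),lever(cloud("top",np.load("pics/top3.npy"))),observe()["ft_force"],observe()["ee_pos"])
E
```

```text
top 0
side (226, array([ 0.4967, -0.1659]), 'selector~', 0.19)
side (173, array([ 0.5027, -0.1686]), 'selector~', 0.0) (139, array([ 0.5029, -0.1652]), 'selector~', 0.01) [-0.35105844  0.62067781  0.84613272] [ 0.47920257 -0.14594476  0.09681934]
```

Request:
play_rows([
  {"x": 0, "y": -0.2, "z": 0, "ax": 0, "ay": 0, "az": 0, "jaw": 1},
  {"x": 0, "y": -0.4, "z": 0, "ax": 0, "ay": 0, "az": 0, "jaw": 1},
  {"x": 0, "y": -0.5, "z": 0, "ax": 0, "ay": 0, "az": 0, "jaw": 1},
])

```text
time: 12.12
ee_pos: [0.4788, -0.1506, 0.0968]
tcp_rot: [-0.001, -0.026, 1.0, 0.0]
ft_force: [-1.8, 3.4, 2.3]
grip_width: 0.0
gripper_force: 2.5
```

Request:
play_rows([
  {"x": 0, "y": -0.2, "z": 0, "ax": 0, "ay": 0, "az": 0, "jaw": 1},
  {"x": 0, "y": -0.3, "z": 0, "ax": 0, "ay": 0, "az": 0, "jaw": 1},
  {"x": 0, "y": -0.4, "z": 0, "ax": 0, "ay": 0, "az": 0, "jaw": 1},
])

```text
time: 12.5
ee_pos: [0.4799, -0.1554, 0.097]
tcp_rot: [0.001, -0.026, 1.0, -0.0]
ft_force: [-0.6, -0.4, 0.5]
grip_width: -0.0002
gripper_force: 0.0
```

The force rose to about 3.8 N and then fell to zero, so the lever has snapped over. I back off, lift clear and check.

Request:
play_rows([
  {"x": 0, "y": 1, "z": 0, "ax": 0, "ay": 0, "az": 0, "jaw": 1},
  {"x": 0, "y": 3, "z": 0.5, "ax": 0, "ay": 0, "az": 0, "jaw": 1},
  {"x": 0, "y": 4, "z": 5, "ax": 0, "ay": 0, "az": 0, "jaw": 1},
  {"x": 0, "y": 4, "z": 11, "ax": 0, "ay": 0, "az": 0, "jaw": 1},
  {"x": 0, "y": 10, "z": 12, "ax": 0, "ay": 0, "az": 0, "jaw": 1},
  {"x": 0, "y": 16, "z": 12, "ax": 0, "ay": 0, "az": 0, "jaw": 1},
  {"x": 0, "y": 22, "z": 12, "ax": 0, "ay": 0, "az": 0, "jaw": 1},
  {"x": 0, "y": 28, "z": 12, "ax": 0, "ay": 0, "az": 0, "jaw": 1},
])

```text
time: 13.5
ee_pos: [0.4793, 0.1274, 0.2173]
tcp_rot: [0.001, -0.026, 1.0, 0.0]
ft_force: [1.1, 0.3, 0.7]
grip_width: -0.0004
gripper_force: 0.0
```

Request:
play_rows([
  {"x": 0, "y": 6, "z": 0, "ax": 0, "ay": 0, "az": 0, "jaw": 1},
  {"x": 0, "y": 12, "z": 0, "ax": 0, "ay": 0, "az": 0, "jaw": 1},
  {"x": 0, "y": 18, "z": 0, "ax": 0, "ay": 0, "az": 0, "jaw": 1},
  {"x": 0, "y": 24, "z": 0, "ax": 0, "ay": 0, "az": 0, "jaw": 1},
  {"x": 0, "y": 24, "z": 0, "ax": 0, "ay": 0, "az": 0, "jaw": 1},
])

```text
time: 14.12
ee_pos: [0.4788, 0.3695, 0.2168]
tcp_rot: [0.001, -0.028, 1.0, 0.001]
ft_force: [0.0, 0.1, 0.3]
grip_width: 0.0001
gripper_force: 0.0
```

```bash
python3 - <<'E'
from h import *
im,d=save("top","top5.png"); P=cloud("top",d); print(lever(P)); print(observe()["ee_pos"])
c=np.array([.5157,.0939]); print(lid(im,P,.086,.036,np.array((.5155,.0415)),c))
p=np.array(pins(P,c)); print(np.degrees(np.arctan2(*(p-c).T[::-1])).round(1))
a=cv2.resize(im[165:295,222:432],None,fx=3.8,fy=3.8,interpolation=cv2.INTER_CUBIC); cv2.imwrite("pics/top5c.png",cv2.convertScaleAbs(a,alpha=1.6,beta=10)[:,:,::-1])
E
```

```text
(144, array([ 0.5049, -0.1714]), 'selector~', -0.59)
[0.47853564 0.36708565 0.21651584]
(array([0.51509108, 0.04491307]), array([0.51474601, 0.04455749]), 0.03017887845635414)
[   0.5  -59.4   61.1 -119.3  120.1 -179.2]
```

View pics/top5c.png

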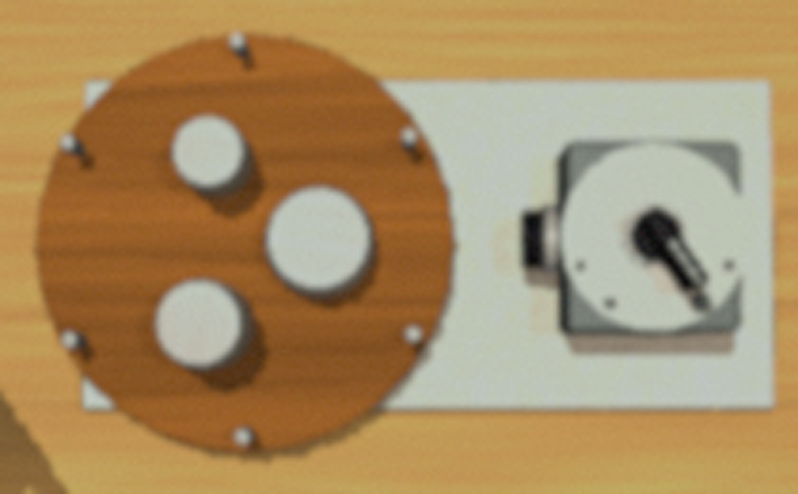

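The lever points at the stud (crop 701,301; selector about -0.59). The squat jar is unmoved at (319,238), in front of the lens, and the arm is clear.

```bash
python3 -c "
from plant import *
print(job_done())"
```

```text
the job is handed in; nothing more can be done
None
```

I turned the turntable about 172° until the squat jar stood within about 1 mm of the lens line, then moved the lever to the stud setting, where it clicked home at about -0.59 rad. No jar was touched or upset, the arm was clear of everything, and I handed the job in after about 14 s of robot time.

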